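# Pin the battery tray and offer up its cap in tongs

### The job

Push the brass-headed pin fully home so that it locks the battery tray's lug in the red frame's fork, then pick up the orange-handled spring tongs and with them take the freshly degreased blue cap off the brick, never touching the cap with the gripper itself. Finish while still holding: the cap squeezed in the tongs, upright and at rest, straight above the pin and a few centimetres clear of its head, with the pin still home. Leave the other tools and hardware on the bench where they are.

Things in the scene. Friction and masses are not known exactly. Their poses are not given: they have to be found in the camera images.
- pin_head (a point): Centre of the top face of the brass pin head (26 mm diameter, 12 mm thick). The 12 mm steel shank is vertical and already started in the upper plate of a red two-plate fork. Fully home, the head rests on the fork and this point is 68 mm above the bench.
- pin (a joint): Travel of the pin in m, growing downwards; 0.024 is fully home, it starts at 0 to 0.008. It only slides straight down; it is stiff (about 8 N to move) and stays where it is left.
- frame: Red frame piece with fork, lug, tray and battery, fixed. Origin on the pin's axis at bench level; z up. Fork plates 40 mm wide. Red 50 mm tube along y at x = 45 to 95 mm (away from the robot), top 62 mm high; aluminium tray with black battery (top 103 mm high) from y = 85 mm on. Free space on the -x and -y sides.
- tongs_grip (a point): Centre of the handle of the spring tongs, 20 mm above their underside; they lie on the bench on edge. x points to the jaws, y across, z up. Two orange handle plates, 60 mm long (x), 40 mm high, one each side; over their outsides the handle is 57 mm wide sprung open, 38 mm with the jaws shut on the cap. Squeeze them together along y.
- tongs_jaws (a point): Point midway between the jaws, 105 mm ahead of the handle centre, same height. Steel jaws, shallow V inside (the V centres the round cap at this point), 22 mm high, 40 mm long (x). Open: 73 mm between the V's inner corners, 80 mm over the outsides; 35 mm between the corners shut on the cap. 1 mm less handle width takes 2 mm off the jaw gap.
- tongs: The same tongs (245 mm long, 105 g); origin under the handle centre, x to the jaws; spring hinge 105 mm behind. Both arms close equally. The spring pushes back with 4 N a side open, 7 N shut on the cap; let go, it opens. Squeezed to about 50 mm wide the handle can be lifted and carried with the jaws still wide open; 40 N of grip holds the cap well.
- cap_center (a point): Centre of the blue round cap, an upright cylinder 32 mm in diameter and 34 mm high with a bevelled top and a bright ring at its foot; 35 to 70 g. Stands on the brick. z up.
- cap: The same cap; origin at the centre of its underside, z up.
- brick: Cream firebrick, 114 x 114 x 32 mm high, fixed to the bench; origin at the centre of its underside.
- wrench_grip (a point): Grip of a steel wrench, 170 mm long, lying on the bench; leave alone.
- driver_grip (a point): Grip of a screwdriver, 190 mm long, lying on the bench; leave alone.
- spray: Yellow spray can, 60 mm diameter, 170 mm high; origin under its centre; leave alone.
- tin: Open aluminium tin, 72 mm diameter, 50 mm high; origin under its centre; leave alone.
- washer: Steel washer, 36 mm diameter, 4 mm thick, lying flat; leave alone.
- bolt_a: Brass-coloured flange bolt standing on its head, 22 mm diameter, 36 mm high; leave alone.
- bolt_b: A second such bolt; leave alone.
There are look-alikes about, which are no part of the job. Of the things shaped like the cap, the blue one is meant.

How it is judged:
By the outcome, as a careful person would: the job done as asked, in the order asked, and still so for the second after the job is handed in, while the arm keeps its last pose, push and grip.
It also fails if it takes over 51 s, if anything falls off the work surface, if the arm or the gripper's body presses on something with over 40 N, if the wrist force passes 120 N, or if a joint passes its speed limit or range.

### The arm

A 6-joint arm with a two-finger parallel gripper is mounted at the origin on the work surface. World frame = base frame: x ahead of the robot, y to its left, z up, the work surface at z = 0. Lengths are in m, angles in degrees, forces in N, time in s.
With the tool pointing down it reaches from about 0.25 to 0.725 m from the base axis. Payload 4 kg.
Tool frame: the origin (TCP) lies between the finger pads; the fingertips stand r.tcp_to_tips ahead of it and the grasp point (between the pads) is the TCP (r.tcp_to_tips is the distance from the TCP to the fingertips, in m); z points along the fingers, y is the line along which they close (so a half turn about z gives the same grasp; the last joint's range is limited). The gripper opens to 85 mm and grips with 20 to 120 N. Pads are 22 mm wide; open, the fingers measure 114 mm over their backs; the gripper's body (76 mm by 85 mm) begins 54 mm behind the grasp point. The pads swing forward as they close: fully open they stand 13 mm farther back than shut.
Start: joints at [-76.891, 13.785, 0.286, 76.501, 0, 90], TCP at [0.113, -0.487, 0.25] pointing down, gripper open.
Joint ranges: [-155.79, 155.79], [-60.16, 107.12], [-62.33, 73.08], [-114, 123.19], [-81.49, 82.49], [-180, 180]. Speed limits (degrees/s): [159.86, 159.86, 180, 180, 180, 180].

### API

Orientations are given as a 3x3 rotation matrix whose columns are the frame's x, y, z axes.
In Python, from cell import r gives the robot as it stands.
- The arm moves only by the shell command python3 -m creep 'ROWS' [OPENING] [FORCE]. ROWS is JSON, a list of rows, each a list of 2 entries, a list of its own where there are three numbers: the shift along the tool's x, y, z in mm, then the turn about the tool's z in degrees. In form: [[[x, y, z], turn], ...]. A call has 1 to 12 rows; each row shifts and turns the commanded pose from where the row before left it, along the tool's axes as they then stand; what a row does not reach is not made up. A row lasts 1/10 s, in which the tool goes at most 50 mm and 8.59 degrees, less where a joint would pass 70% of its speed; a pose out of reach is approached as far as the arm can. A call with a gripper value outside its range is refused whole. OPENING is the finger opening in mm, from 0 to 85.4, set as the call begins (- or left out, the last holds). The fingers move at their own pace and stop on an object; FORCE is the grip in N (left out, the last holds). Time passes only in rows, so rows that do not move let the fingers close. It gives the time, the measured TCP pose, the force, the opening and the grip force at its end, in the units of the state.
- r.read_state(): the state, without advancing time (a new reading comes with each control period).
- r.capture(name): name is "scene" or "side" or "wrist"; returns the picture (400x640x3 uint8, red, green, blue); there is no depth.
- r.get_calibration(name): a dict with "fovy" (degrees; the focal length in pixels is half the picture's height over the tangent of half this angle, whatever the lens; pixels are square), "cx", "cy" (the principal point, pixels), "D" ([k1, k2, p1, p2, k3] as OpenCV has them; the pictures are not rectified), "pose" (4x4, takes a point from camera to world coordinates). Camera axes: x right, y down, z forward; pixel columns grow to the right and rows downward; lengths in m; the calibration is good to about 2 mm. A picture is of the moment at which its call begins: read the wrist's pose just before it. get_calibration takes no time and is no camera call; for the wrist camera it gives the pose at the moment of the call.
- r.close_job(): hands the job in; it is judged then, once.
The state is a dict: "t": time; "qpos": joint angles; "dq": joint speeds; "joint_efforts": joint torques, N m; "tool_pos": TCP position; "tcp_rot": TCP orientation; "ft_force": force on the tool from outside, world axes, zero at the start; "wrist_torque": the same for the moment, N m; "opening": finger opening in m; "gripper_force": force on a finger pad.
Only numpy, scipy, OpenCV 4.12 (cv2) and the standard library are available. Lean on these libraries where they do the work, as an engineer would, in place of code of your own. Each camera call takes 0.05 s, during which the arm holds its last target. There are 200 camera calls.

## Working session

There is one attempt and no reset: what is moved stays moved. The work goes in short steps, Python scripts to look and compute and a shell command to move; the robot and the scene stay as the last step left them, time stands still between calls to the robot, and variables do not carry over. Pictures are saved under pics/ and viewed, at most 10 in all, crops included, and the job is handed in when it is done.

```bash
mkdir -p pics; ls
python3 - <<'E'
from cell import r
import cv2,numpy as np
for n in ["scene","side"]:
    c=r.get_calibration(n); print(n,c["fovy"],c["cx"],c["cy"],c["D"],np.round(c["pose"],3).tolist())
    cv2.imwrite(f"pics/{n}0.png",cv2.resize(r.capture(n)[:,:,::-1],(800,500),interpolation=cv2.INTER_CUBIC))
s=r.read_state();print(s["t"],s["tool_pos"],np.round(s["tcp_rot"],3).tolist(),s["opening"],r.tcp_to_tips)
E
```

```text
pics
scene 54.491174633341075 319.50312939369826 193.2919006599514 [-0.06482401  0.          0.          0.          0.        ] [[0.616, 0.521, -0.591, 1.064], [0.788, -0.397, 0.471, -0.441], [0.01, -0.756, -0.655, 0.677], [0.0, 0.0, 0.0, 1.0]]
side 43.50201808304842 314.95744781380984 195.66136113257292 [-0.09039895  0.          0.          0.          0.        ] [[-0.724, 0.373, -0.58, 1.368], [0.69, 0.406, -0.599, 0.856], [0.012, -0.834, -0.552, 0.906], [0.0, 0.0, 0.0, 1.0]]
0.1 [ 0.11327051 -0.48646359  0.24951827] [[0.974, 0.227, -0.0], [0.227, -0.974, 0.002], [-0.0, -0.002, -1.0]] 0.08541415558426986 0.019
```

View pics/scene0.png

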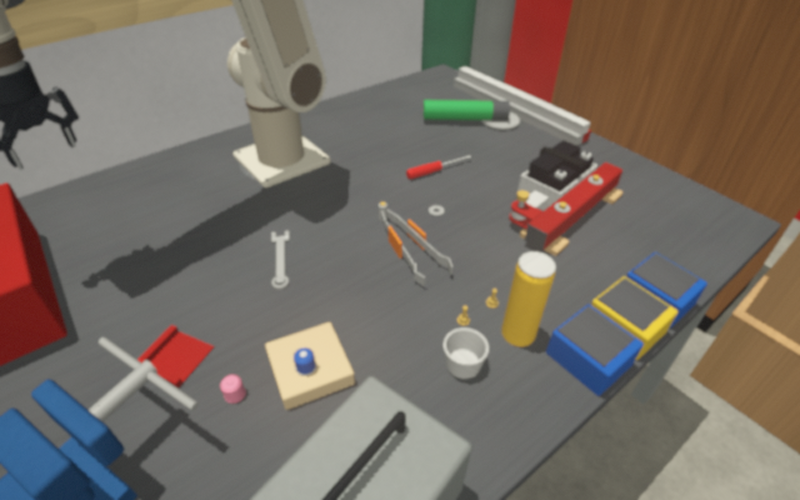

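View pics/side0.png

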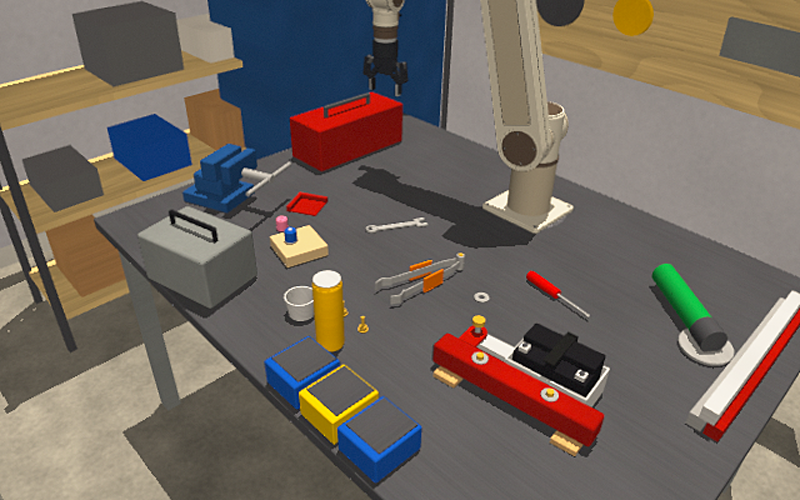

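The scene view shows the blue cap on the brick at (304,360), with the pink look-alike at (232,388). The tongs run from (383,205) to jaws near (435,272), and the pin head is at (523,196). In the side view the pin is at (479,321), the tongs run from (461,257) to (380,290), and the cap is at (291,236). The brass look-alikes are the bolts, at (363,325) and (345,308) in the side view. They stand free on the bench, while the pin sits in the red fork. I'll confirm this in one enlarged composite.

```bash
cat > h.py <<'E'
from cell import r
import cv2,numpy as np
def K(c):
    f=200/np.tan(np.radians(c["fovy"]/2)); return np.array([[f,0,c["cx"]],[0,f,c["cy"]],[0,0,1]])
def ray(n,uv,c=None):
    c=c or r.get_calibration(n); p=cv2.undistortPoints(np.array([[uv]],float),K(c),np.array(c["D"]))[0,0]
    P=np.array(c["pose"]); return P[:3,3],P[:3,:3]@np.array([p[0],p[1],1])
def onz(n,uv,z,c=None):
    o,d=ray(n,uv,c); return o+d*(z-o[2])/d[2]
def tri(*obs):  # (name,uv[,calib])
    A=np.zeros((3,3));b=np.zeros(3)
    for q in obs:
        o,d=ray(*q); d=d/np.linalg.norm(d); M=np.eye(3)-np.outer(d,d); A+=M;b+=M@o
    return np.linalg.solve(A,b)
def proj(n,X,c=None):
    c=c or r.get_calibration(n); T=np.linalg.inv(np.array(c["pose"]))
    return cv2.projectPoints(np.array(X,float).reshape(-1,1,3),cv2.Rodrigues(T[:3,:3])[0],T[:3,3],K(c),np.array(c["D"]))[0][:,0]
E
python3 - <<'E'
from h import *
s=r.capture("side")[:,:,::-1]; c=r.capture("scene")[:,:,::-1]
np.save("pics/s.npy",s);np.save("pics/c.npy",c)
def crop(im,x,y,w,h,W,H): return cv2.resize(im[y:y+h,x:x+w],(W,H),interpolation=cv2.INTER_CUBIC)
# side tongs x4 ,side pin x8, side cap; scene tongs
top=np.hstack([crop(s,295,195,100,75,400,300),crop(s,340,240,100,75,400,300)])
bot=np.hstack([crop(s,210,165,80,60,400,300),crop(c,290,150,100,75,400,300)])
cv2.imwrite("pics/comp1.png",np.vstack([top,bot]))
E
```

```text
(no output)
```

View pics/comp1.png

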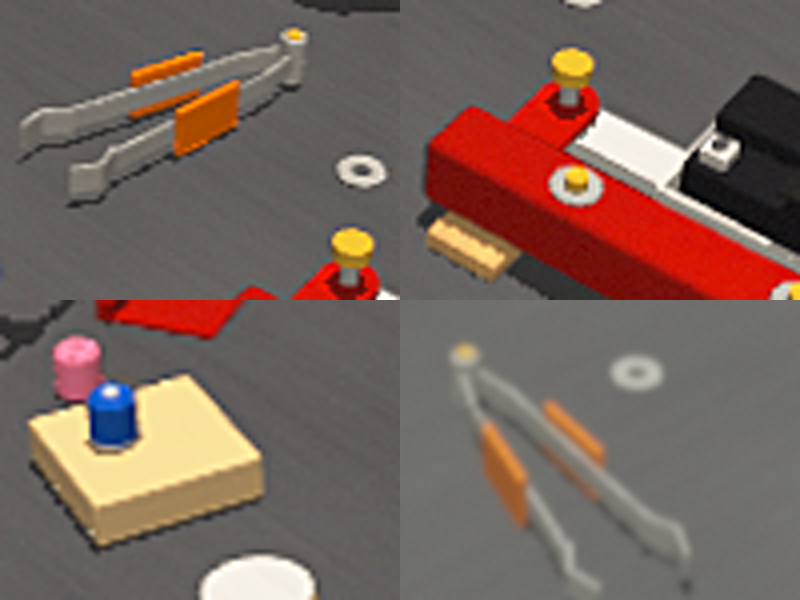

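The composite confirms the targets. The brass head stands above the red fork (side 383,254), raised off the fork by its shank. The tongs lie on edge with their hinge at side (368.5,204), and the blue cap stands on the brick at side (232,193) while the pink one stands off it. Next I'll compute positions.

Run:
```python
from h import *
np.set_printoptions(precision=4,suppress=True)
a=lambda x,y:(295+x/4,195+y/4)
p=lambda x,y:(340+(x-400)/4,240+y/4)
b=lambda x,y:(210+x/5,165+(y-300)/5)
c=lambda x,y:(290+(x-400)/4,150+(y-300)/4)
print("pin tri",tri(("side",p(572,57)),("scene",(523/1.25,194.5/1.25))))
for z in (.084,.088,.092): print("pin",z,onz("side",p(572,57),z),onz("scene",(523/1.25,194.5/1.25),z))
H=tri(("side",a(294,35)),("scene",c(463,351)));print("hinge top",H)
for z in (.04,.045):print(onz("side",a(294,35),z),onz("scene",c(463,351),z))
print("near plate top edge z=.04",onz("side",a(176,100),.04),onz("side",a(240,82),.04))
print("near plate bot edge z=0",onz("side",a(176,156),.0),onz("side",a(240,130),.0))
print("far plate top",onz("side",a(131,70),.04),onz("side",a(203,52),.04))
print("scene plate lo-y top/bot",onz("scene",c(482,424),.04),onz("scene",c(526,470),.04),onz("scene",c(488,476),.0),onz("scene",c(526,526),.0))
print("jaw tips z=.009 bottom",onz("side",a(70,203),.009),onz("side",a(22,158),.009))
print("jaw tips top z=.031",onz("side",a(70,170),.031),onz("side",a(22,124),.031))
print("scene tips top",onz("scene",c(600,580),.031),onz("scene",c(688,550),.031))
q=[onz("side",b(*u),.032) for u in((30,422),(188,377),(262,458),(98,507))];print("brick",np.mean(q,0),q)
print("cap foot",onz("side",b(113,438),.032),"top",onz("side",b(112,391),.066))
print("cap scene mid",onz("scene",(304/1.25,361/1.25),.049))
```

```text
pin tri [0.5718 0.2807 0.091 ]
pin 0.084 [0.5632 0.2752 0.084 ] [0.5676 0.2881 0.084 ]
pin 0.088 [0.5671 0.278  0.088 ] [0.5709 0.2832 0.088 ]
pin 0.092 [0.571  0.2808 0.092 ] [0.5743 0.2783 0.092 ]
hinge top [0.3711 0.062  0.0441]
[0.3683 0.0591 0.04  ] [0.3648 0.066  0.04  ]
[0.3741 0.0637 0.045 ] [0.3703 0.0621 0.045 ]
near plate top edge z=.04 [0.4953 0.0562 0.04  ] [0.4443 0.0727 0.04  ]
near plate bot edge z=0 [0.505  0.0677 0.    ] [0.447  0.0783 0.    ]
far plate top [0.4929 0.0071 0.04  ] [0.4363 0.0274 0.04  ]
scene plate lo-y top/bot [0.4364 0.0285 0.04  ] [0.4897 0.0229 0.04  ] [0.4431 0.0282 0.    ] [0.4967 0.018  0.    ]
jaw tips z=.009 bottom [0.6072 0.0623 0.009 ] [0.5974 0.0013 0.009 ]
jaw tips top z=.031 [0.6008 0.0552 0.031 ] [ 0.5895 -0.0074  0.031 ]
scene tips top [0.5859 0.0027 0.031 ] [0.5987 0.0614 0.031 ]
brick [ 0.6171 -0.2684  0.032 ] [array([ 0.6591, -0.3352,  0.032 ]), array([ 0.5508, -0.3103,  0.032 ]), array([ 0.5753, -0.2013,  0.032 ]), array([ 0.683 , -0.2268,  0.032 ])]
cap foot [ 0.6308 -0.2836  0.032 ] top [ 0.6281 -0.284   0.066 ]
cap scene mid [ 0.6295 -0.2798  0.049 ]
```

```bash
python3 -m creep '[[[0,0,0],6.6],[[0,0,0],6.5],[[25,-43,0],0],[[25,-43,0],0],[[25,-43,0],0],[[25,-43,0],0],[[25,-43,0],0],[[25,-43,0],0],[[25,-43,0],0],[[25,-43,0],0],[[25,-43,0],0],[[25,-43,0],0]]'
python3 -m creep '[[[30,-45,0],0],[[30,-40,0],0],[[0,0,0],0],[[0,0,0],0]]'
python3 - <<'E'
from h import *
np.set_printoptions(precision=4,suppress=True)
c=r.get_calibration("wrist"); im=r.capture("wrist")
print(c)
cv2.imwrite("pics/w1.png",cv2.resize(im[:,:,::-1],(800,500),interpolation=cv2.INTER_CUBIC))
x=lambda X:print(proj("wrist",X,c)*1.25)
x([[.475,.048,.04],[.572,.281,.092]])
E
```

```text
t: 1.4
tool_pos: [0.3639, -0.0549, 0.2505]
tcp_rot: [[1.0, 0.0, 0.001], [0.0, -1.0, -0.0], [0.001, 0.0, -1.0]]
ft_force: [1.2, -0.7, 0.5]
opening: 0.0854
gripper_force: 0.0
t: 1.8
tool_pos: [0.421, 0.0106, 0.2497]
tcp_rot: [[1.0, 0.019, -0.002], [0.019, -1.0, 0.011], [-0.002, -0.011, -1.0]]
ft_force: [0.2, -0.7, -0.4]
opening: 0.0852
gripper_force: 0.0
{'fovy': 67.77026176484947, 'cx': 317.6574541697359, 'cy': 193.3993747587205, 'D': array([-0.0254,  0.    ,  0.    ,  0.    ,  0.    ]), 'pose': array([[ 0.0178, -0.9653, -0.2606,  0.4872],
       [-0.9998, -0.0198,  0.005 ,  0.0107],
       [-0.01  ,  0.2604, -0.9654,  0.3733],
       [ 0.    ,  0.    ,  0.    ,  1.    ]])}
[[358.0193 155.1555]
 [ 17.8396  12.8955]]
```

View pics/w1.png

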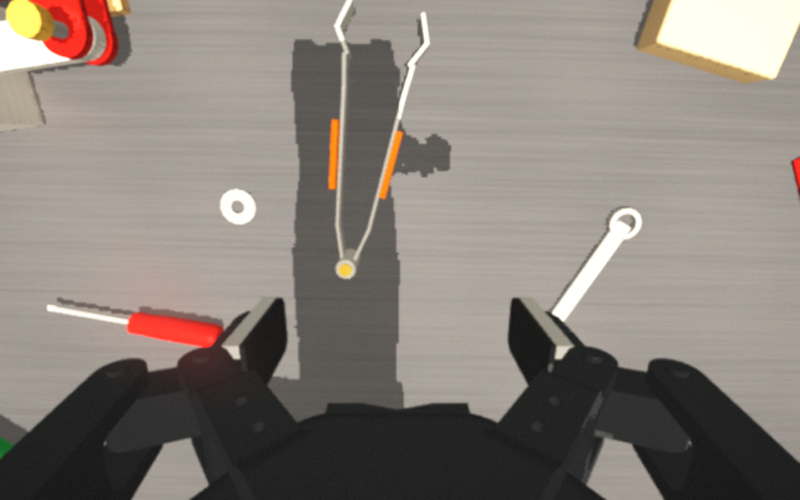

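The wrist view shows the pin head at (30,19), the tongs' plates at (334,155) and (391,165) with the hinge at (346,269), and clear bench around the handle, with the washer off at (238,207).

Run:
```python
from h import *
np.set_printoptions(precision=4,suppress=True)
w=lambda x,y,z:onz("wrist",(x/1.25,y/1.25),z)
print("pin",[w(30,18.5,z)[:2] for z in(.084,.088,.092)], "tri",tri(("wrist",(24,14.8)),("side",(383,254.25)),("scene",(418.4,155.6))))
H=w(346,269,.044);L=(w(338,121,.04)+w(335,188,.04))/2;R=(w(401,132,.04)+w(384,198,.04))/2
print("hinge",H,"L",L,"R",R)
JL=w(337,27,.031);JR=w(427,43,.031);print("corners",JL,JR,(JL+JR)/2)
for nm,q in(("handle",(L+R)/2),("jaw",(JL+JR)/2)):
    d=q-H;print(nm,q,"yaw",np.degrees(np.arctan2(d[1],d[0])),"len",np.hypot(*d[:2]))
print("washer",w(238,207,.004))
s=r.read_state();print(s["tool_pos"],s["t"])
```

```text
pin [array([0.5705, 0.2794]), array([0.5694, 0.2757]), array([0.5682, 0.272 ])] tri [0.5703 0.2792 0.0887]
hinge [0.3704 0.0592 0.044 ] L [0.4742 0.0662 0.04  ] R [0.4659 0.0172 0.04  ]
corners [0.5784 0.0649 0.031 ] [ 0.5672 -0.0104  0.031 ] [0.5728 0.0273 0.031 ]
handle [0.4701 0.0417 0.04  ] yaw -9.98685042678753 len 0.10117711473048999
jaw [0.5728 0.0273 0.031 ] yaw -8.975892787306162 len 0.20489442161422722
washer [0.4203 0.1736 0.004 ]
[0.4205 0.0099 0.2499] 1.85
```

```bash
python3 -m creep '[[[19.3,-33.2,0],0],[[19.3,-33.2,0],0],[[19.3,-33.2,0],0],[[19.3,-33.2,0],0],[[19.3,-33.2,0],0],[[19.3,-33.2,0],0],[[19.3,-33.2,0],0],[[19.3,-33.2,0],0],[[0,0,40],0],[[0,0,40],0],[[0,0,30],0],[[0,0,0],0]]' 0 40
python3 -m creep '[[[0,0,0],0]]'
python3 - <<'E'
from h import *
np.set_printoptions(precision=4,suppress=True)
c=r.get_calibration("wrist"); im=r.capture("wrist")
T=r.capture("side")
cv2.imwrite("pics/w2.png",np.hstack([cv2.resize(im[:,:,::-1],(400,250)),cv2.resize(T[200:300,300:460,::-1],(400,250))]))
print(proj("wrist",[.570,.279,.088],c)/1.6, proj("side",r.read_state()["tool_pos"]))
E
```

```text
t: 3.05
tool_pos: [0.5588, 0.1585, 0.1525]
tcp_rot: [[0.976, 0.212, -0.038], [0.215, -0.969, 0.118], [-0.012, -0.123, -0.992]]
ft_force: [0.3, -1.4, 0.5]
opening: -0.0001
gripper_force: 0.0
t: 3.15
tool_pos: [0.5625, 0.1596, 0.1577]
tcp_rot: [[0.976, 0.214, -0.029], [0.216, -0.969, 0.12], [-0.002, -0.123, -0.992]]
ft_force: [0.8, -0.3, 0.3]
opening: -0.0
gripper_force: 0.0
[[104.8047 101.4982]] [[351.1627 210.86  ]]
```

View pics/w2.png

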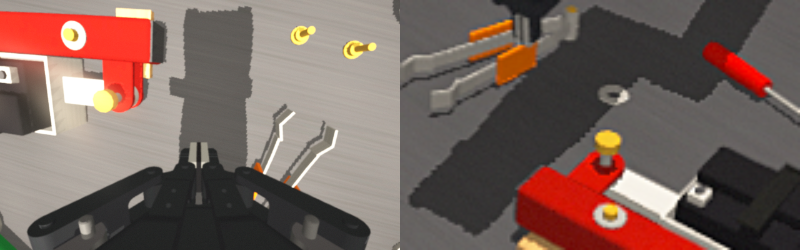

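The wrist view shows the pin at (105,100) and the side view shows the pin clear, but the tool has turned and tilted without being commanded to. I'll check the joints.

```bash
python3 - <<'E'
from h import *
np.set_printoptions(precision=2,suppress=True)
s=r.read_state();print(s["t"],s["qpos"],s["dq"],s["joint_efforts"],s["ft_force"],s["tool_pos"])
E
python3 -m creep '[[[0,0,0],0],[[0,0,0],0],[[0,0,0],0]]'
python3 - <<'E'
from h import *
np.set_printoptions(precision=2,suppress=True)
s=r.read_state();print(s["t"],s["qpos"],s["dq"],s["joint_efforts"],s["ft_force"],s["tool_pos"])
E
```

```text
3.25 [ 12.43  26.32   4.28  67.81   7.09 179.94] [ 0.33 -0.4   0.72 -0.36  0.17 -0.  ] [ -0.03 -45.31  23.38   0.06   0.39   0.  ] [0.75 0.19 1.26] [0.56 0.16 0.16]
t: 3.55
tool_pos: [0.5633, 0.161, 0.1582]
tcp_rot: [[0.976, 0.216, -0.026], [0.218, -0.969, 0.121], [0.001, -0.123, -0.992]]
ft_force: [-0.6, 0.7, -0.3]
opening: 0.0
gripper_force: 0.0
3.55 [ 12.51  26.4    4.17  67.74   7.09 179.94] [ 0.15  0.32 -0.47 -0.08 -0.02 -0.02] [ -0.07 -46.57  24.24  -0.     0.4    0.  ] [-0.57  0.68 -0.27] [0.56 0.16 0.16]
```

J6 is at its 180° limit (yaw = j1 − j6 + 180), which explains the tilt. I'll turn the other way, which is also the direction the later half-turned grasp needs.

```bash
python3 -m creep '[[[0,0,0],-8.5],[[0,0,0],-8.5],[[0,0,0],-8.5],[[0,0,0],-8.5],[[0,0,0],-8.5],[[0,0,0],-8.5],[[0,0,0],-8.5],[[0,0,0],0]]'
```

```text
t: 4.35
tool_pos: [0.5629, 0.1611, 0.1574]
tcp_rot: [[0.309, 0.951, -0.028], [0.945, -0.304, 0.12], [0.106, -0.063, -0.992]]
ft_force: [0.5, 0.3, 0.4]
opening: -0.0004
gripper_force: 0.0
```

The tilt stayed in the commanded pose. The opposite J6 limit (−180) should tilt the tool back the other way. It is also a workable wrist configuration for every later grasp, since tongs yaw ≤ j1 throughout. I'll unwind there.

```bash
python3 -m creep '[[[0,0,0],-8.5],[[0,0,0],-8.5],[[0,0,0],-8.5],[[0,0,0],-8.5],[[0,0,0],-8.5],[[0,0,0],-8.5],[[0,0,0],-8.5],[[0,0,0],-8.5],[[0,0,0],-8.5],[[0,0,0],-8.5],[[0,0,0],-8.5],[[0,0,0],-8.5]]' | head -3
python3 -m creep '[[[0,0,0],-8.5],[[0,0,0],-8.5],[[0,0,0],-8.5],[[0,0,0],-8.5],[[0,0,0],-8.5],[[0,0,0],-8.5],[[0,0,0],-8.5],[[0,0,0],-8.5],[[0,0,0],-8.5],[[0,0,0],-8.5],[[0,0,0],-8.5],[[0,0,0],-8.5]]' | head -3
python3 -m creep '[[[0,0,0],-8.5],[[0,0,0],-8.5],[[0,0,0],-8.5],[[0,0,0],-8.5],[[0,0,0],-8.5],[[0,0,0],-8.5],[[0,0,0],-8.5],[[0,0,0],-8.5],[[0,0,0],-8.5],[[0,0,0],-8.5],[[0,0,0],-8.5],[[0,0,0],-8.5]]' | head -3
cat >> h.py <<'E'
np.set_printoptions(precision=3,suppress=True)
def st():
    s=r.read_state();R=np.array(s["tcp_rot"]);print(round(s["t"],2),"q",s["qpos"],"p",np.array(s["tool_pos"]),"yaw",np.degrees(np.arctan2(R[1,0],R[0,0])).round(2),"z",R[:,2],"F",np.array(s["ft_force"]),"o",round(s["opening"]*1000,1),s["gripper_force"])
    return s
def to(p,s=None):
    "tool-frame shift (mm) to put the TCP at p"
    s=s or r.read_state(); print("shift",(np.array(s["tcp_rot"]).T@(np.array(p)-s["tool_pos"])*1000).round(1))
E
python3 -c "
from h import *
st()"
```

```text
t: 5.55
tool_pos: [0.5629, 0.161, 0.1573]
tcp_rot: [[-0.994, 0.102, -0.028], [0.098, 0.988, 0.12], [0.04, 0.117, -0.992]]
t: 6.75
tool_pos: [0.5629, 0.161, 0.1573]
tcp_rot: [[0.107, -0.994, -0.028], [-0.987, -0.109, 0.12], [-0.123, 0.015, -0.992]]
t: 7.95
tool_pos: [0.5569, 0.1838, 0.1571]
tcp_rot: [[0.964, 0.265, -0.017], [0.266, -0.959, 0.1], [0.011, -0.101, -0.995]]
7.95 q [  15.453   26.08     3.603   66.905    5.808 -179.944] p [0.557 0.184 0.157] yaw 15.4 z [-0.017  0.1   -0.995] F [ 0.339 -0.245  0.135] o -0.0 0.0
```

```bash
python3 -m creep '[[[0,35,0],-8.5],[[0,35,0],-8.5],[[0,35,0],-8.5],[[0,0,0],0]]' | head -3
python3 -c "
from h import *
st()"
```

```text
t: 8.35
tool_pos: [0.5241, 0.2458, 0.1511]
tcp_rot: [[0.9, 0.434, 0.041], [0.435, -0.9, -0.017], [0.03, 0.033, -0.999]]
8.35 q [  26.064   24.765    0.753   64.303   -1.899 -179.756] p [0.524 0.246 0.151] yaw 25.82 z [ 0.041 -0.017 -0.999] F [ 0.892 -1.047 -0.288] o 0.3 0.0
```

```bash
python3 -m creep '[[[0,0,0],0],[[0,0,0],5]]' | head -1
python3 -c "
from h import *
s=st();to([.57,.279,.125])"
```

```text
t: 8.55
8.55 q [  25.668   24.791    0.809   64.301   -1.932 -174.718] p [0.526 0.242 0.151] yaw 20.39 z [ 0.042 -0.017 -0.999] F [ 0.279 -0.117 -0.613] o 0.3 0.0
shift [ 52.9 -20.   27.4]
```

```bash
python3 -m creep '[[[18,-7,9],0],[[18,-7,9],0],[[17,-6,9],0],[[0,0,0],0],[[0,0,0],0]]' | head -3
python3 -c "
from h import *
s=st();to([.569,.279,.095])
im=r.capture('wrist');S=r.capture('side')
cv2.imwrite('pics/w3.png',np.hstack([cv2.resize(im[:,:,::-1],(400,250)),cv2.resize(S[200:300,300:460,::-1],(400,250),interpolation=cv2.INTER_CUBIC)]))
"
```

```text
t: 9.05
tool_pos: [0.5696, 0.2784, 0.1247]
tcp_rot: [[0.936, 0.349, 0.04], [0.35, -0.936, -0.018], [0.031, 0.031, -0.999]]
9.05 q [  26.933   31.987    8.469   64.912   -1.975 -173.586] p [0.57  0.278 0.125] yaw 20.52 z [ 0.04  -0.018 -0.999] F [-0.324  0.09   0.182] o 0.2 0.0
shift [-1.3 -1.7 29.6]
```

View pics/w3.png

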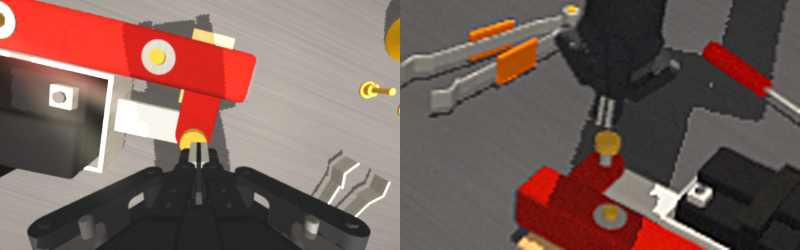

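The closed tips stand just above and centred on the brass head, at wrist (195,140) and side (607,140). I'll push down.

```bash
python3 -m creep '[[[-1,-1,8],0],[[0,0,6],0],[[0,0,4],0],[[0,0,4],0]]' | sed -n '1,2p;4p'
python3 -m creep '[[[0,0,4],0],[[0,0,4],0],[[0,0,3],0],[[0,0,2],0]]' | sed -n '1,2p;4p'
```

```text
t: 9.55
tool_pos: [0.5683, 0.2796, 0.1036]
ft_force: [-3.9, -1.8, 8.6]
t: 9.95
tool_pos: [0.5683, 0.2796, 0.0908]
ft_force: [-4.7, -1.4, 8.1]
```

```bash
python3 -m creep '[[[0,0,1.5],0],[[0,0,1],0],[[0,0,1],0]]' | sed -n '1,2p;4p'
python3 -m creep '[[[0,0,0.5],0],[[0,0,0.5],0]]' | sed -n '1,2p;4p'
```

```text
t: 10.25
tool_pos: [0.5684, 0.2796, 0.0874]
ft_force: [-4.4, -0.2, 7.4]
t: 10.45
tool_pos: [0.5684, 0.2796, 0.0871]
ft_force: [-7.1, -1.8, 13.4]
```

Force is rising at the home height. One more small press will confirm the pin has seated.

```bash
python3 -m creep '[[[0,0,0.6],0],[[0,0,0.6],0],[[0,0,0],0]]' | sed -n '1,2p;4p'
```

```text
t: 10.75
tool_pos: [0.5684, 0.2796, 0.0871]
ft_force: [-8.2, -2.1, 16.4]
```

The pin is home: it did not move further as the force doubled. Next I'll retract, turn to the tongs' yaw and open.

```bash
python3 -m creep '[[[0,0,-25],0],[[0,0,-30],7.35],[[0,0,-30],7.35],[[0,0,0],7.35],[[0,0,0],7.35],[[0,0,0],0]]' 85 40 | head -1
python3 -c "
from h import *
s=st();to([.472,.043,.15])"
```

```text
t: 11.35
11.35 q [  27.289   29.934   11.956   70.363   -1.977 -144.002] p [0.566 0.281 0.169] yaw -8.72 z [ 0.042 -0.017 -0.999] F [-0.35   0.379 -0.46 ] o 84.4 0.0
shift [-57.8 249.4  19.6]
```

```bash
python3 -m creep '[[[-7.2,31.2,2.5],0],[[-7.2,31.2,2.5],0],[[-7.2,31.2,2.5],0],[[-7.2,31.2,2.5],0],[[-7.2,31.2,2.5],0],[[-7.2,31.2,2.5],0],[[-7.2,31.2,2.5],0],[[-7.2,31.2,2.5],0],[[0,0,0],0],[[0,0,0],0]]' | head -1
python3 -c "
from h import *
s=st();to([.472,.043,.024])
im=r.capture('wrist')
cv2.imwrite('pics/w4.png',cv2.resize(im[:,:,::-1],(800,500),interpolation=cv2.INTER_CUBIC))
c=r.get_calibration('wrist')
d=np.array([np.cos(np.radians(-8.8)),np.sin(np.radians(-8.8)),0]);n=np.array([-d[1],d[0],0]);h=np.array([.472,.043,.04])
print(proj('wrist',[h,h+.03*d+.028*n,h-.03*d+.02*n,h+.03*d-.028*n,h-.03*d-.02*n],c)*1.25)
"
```

```text
t: 12.35
12.35 q [   5.859   13.371  -16.1     58.28    -1.222 -165.43 ] p [0.472 0.042 0.149] yaw -8.72 z [ 0.041 -0.017 -0.999] F [0.083 0.165 0.761] o 84.7 0.0
shift [ -5.6  -2.  125.4]
[[395.572 254.81 ]
 [351.605 209.244]
 [365.809 298.116]
 [439.428 209.19 ]
 [425.283 297.923]]
```

View pics/w4.png

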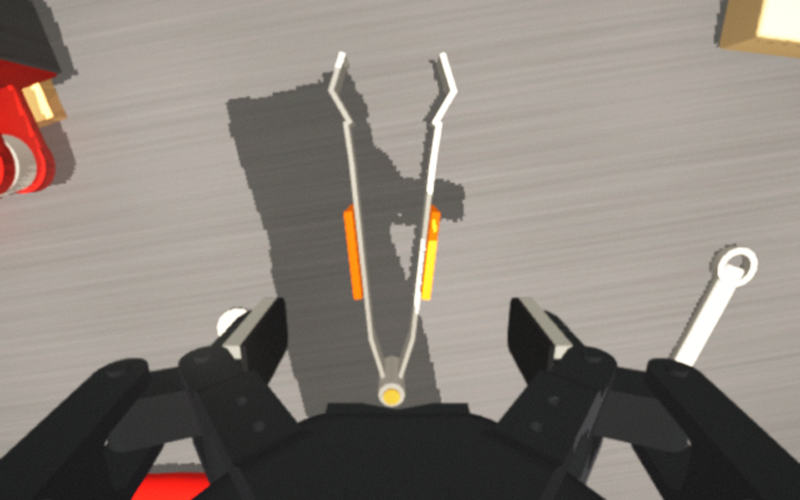

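The handle sits where predicted (plates at 353 and 431, centred near (392,254), jaws straight ahead). I'll descend and squeeze to 50 mm.

```bash
python3 -m creep '[[[-2,-1,35],0],[[-2,-1,35],0],[[-1.6,-1,30],0],[[0,0,17],0],[[0,0,10],0],[[0,0,0],0]]' | sed -n '1,2p;4p'
python3 -m creep '[[[0,0,0],0],[[0,0,0],0],[[0,0,0],0],[[0,0,0],0],[[0,0,0],0]]' 50 40
python3 -c "
from h import *
st()"
```

```text
t: 13.0
tool_pos: [0.4719, 0.0451, 0.0212]
ft_force: [0.0, -0.4, 0.7]
t: 13.5
tool_pos: [0.4742, 0.0446, 0.0243]
tcp_rot: [[0.987, -0.152, 0.045], [-0.152, -0.988, -0.017], [0.047, 0.01, -0.999]]
ft_force: [-0.6, 0.7, 6.0]
opening: 0.0504
gripper_force: 6.1
13.5 q [   6.114   22.857  -25.143   39.511   -1.23  -165.156] p [0.474 0.045 0.024] yaw -8.74 z [ 0.045 -0.017 -0.999] F [-0.631  0.659  5.964] o 50.4 6.053701121845734
```

The handle is held at 50 mm. I'll lift, and check the spray can and the cap positions for the route.

```bash
python3 -m creep '[[[0,0,-3],0],[[0,0,-10],0],[[0,0,-25],0],[[0,0,-30],0],[[0,0,-30],0],[[0,0,-20],0],[[0,0,0],0]]' 49 40
python3 -c "
from h import *
st()
print('spray',onz('side',(328/1.25,276/1.25),.17),onz('scene',(537/1.25,262/1.25),.17),'tin',onz('side',(299/1.25,294/1.25),.05),'pink',onz('side',(282/1.25,224/1.25),.017))
im=r.capture('wrist')
cv2.imwrite('pics/w5.png',cv2.resize(im[:,:,::-1],(800,500),interpolation=cv2.INTER_CUBIC))
"
```

```text
t: 14.2
tool_pos: [0.4697, 0.0467, 0.1439]
tcp_rot: [[0.987, -0.153, 0.048], [-0.152, -0.988, -0.017], [0.05, 0.009, -0.999]]
ft_force: [0.8, 1.0, -2.1]
opening: 0.0488
gripper_force: 4.8
14.2 q [   6.438   13.218  -17.251   56.894   -1.265 -164.831] p [0.47  0.047 0.144] yaw -8.75 z [ 0.048 -0.017 -0.999] F [ 0.822  0.987 -2.135] o 48.8 4.808354196720757
spray [0.768 0.05  0.17 ] [0.772 0.062 0.17 ] tin [ 0.759 -0.072  0.05 ] pink [ 0.587 -0.387  0.017]
```

View pics/w5.png

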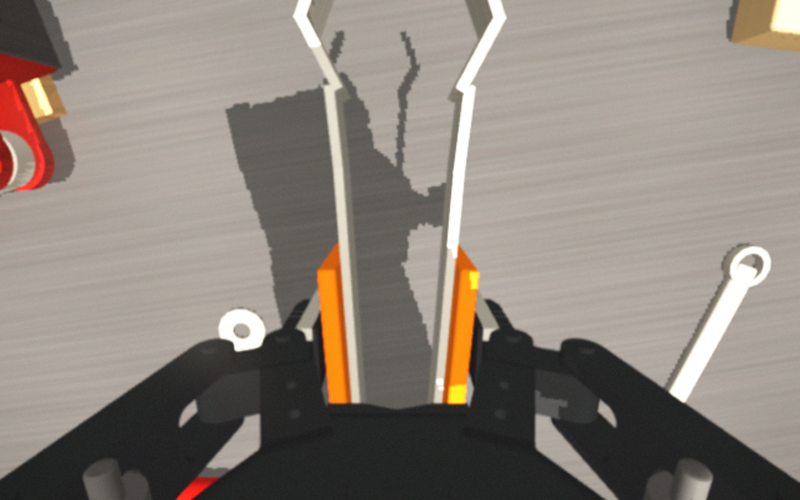

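The tongs hang in the fingers with jaws open at (300,15) and (502,15), but their apparent width suggests they may droop. I'll measure their pitch from the orange plate in the side and scene views.

```bash
cat > pitch.py <<'E'
from h import *
def corners(n):
    im=r.capture(n); hsv=cv2.cvtColor(im,cv2.COLOR_RGB2HSV)
    m=cv2.inRange(hsv,(7,150,120),(17,255,255))
    s=r.read_state(); pr=proj(n,s["tool_pos"])[0]
    yy,xx=np.mgrid[:400,:640]; m[np.hypot(xx-pr[0],yy-pr[1])>45]=0
    k,l,stt,_=cv2.connectedComponentsWithStats(m)
    print(n,"tcp px",pr,[tuple(x) for x in stt[1:] if x[4]>8])
    return im,m
for n in("side","scene"):
    im,m=corners(n)
    # predicted outlines for pitch angles
    s=r.read_state();R=np.array(s["tcp_rot"]);yaw=np.arctan2(R[1,0],R[0,0]);d=np.array([np.cos(yaw),np.sin(yaw),0]);nn=np.array([-d[1],d[0],0]);p=np.array(s["tool_pos"])
    for sgn in(1,-1):
      for pit in range(-15,11,5):
        a=np.radians(pit);f=d*np.cos(a)+np.array([0,0,1])*np.sin(a);u=-d*np.sin(a)+np.array([0,0,1])*np.cos(a)
        c=p-.003*u+nn*sgn*s["opening"]/2
        q=[c+f*i*.03+u*j*.02 for i,j in((-1,-1),(1,-1),(1,1),(-1,1))]
        M=np.zeros((400,640),np.uint8);cv2.fillPoly(M,[np.round(proj(n,q)).astype(int)],255)
        o=(M>0)&(m>0);print(sgn,pit,"IoU %.2f"%(o.sum()/((M>0)|(m>0)).sum()),end="; ")
      print()
    cv2.imwrite(f"pics/p_{n}.png",im[:,:,::-1]); cv2.imwrite(f"pics/m_{n}.png",m)
E
python3 pitch.py
```

```text
side tcp px [344.689 186.131] [(np.int32(331), np.int32(176), np.int32(16), np.int32(8), np.int32(65)), (np.int32(331), np.int32(185), np.int32(18), np.int32(15), np.int32(98)), (np.int32(353), np.int32(185), np.int32(5), np.int32(10), np.int32(28))]
1 -15 IoU 0.23; 1 -10 IoU 0.25; 1 -5 IoU 0.25; 1 0 IoU 0.26; 1 5 IoU 0.28; 1 10 IoU 0.29; 
-1 -15 IoU 0.27; -1 -10 IoU 0.28; -1 -5 IoU 0.30; -1 0 IoU 0.32; -1 5 IoU 0.34; -1 10 IoU 0.33; 
scene tcp px [323.829 152.368] [(np.int32(325), np.int32(138), np.int32(14), np.int32(15), np.int32(67)), (np.int32(318), np.int32(151), np.int32(5), np.int32(17), np.int32(62))]
1 -15 IoU 0.19; 1 -10 IoU 0.19; 1 -5 IoU 0.20; 1 0 IoU 0.19; 1 5 IoU 0.21; 1 10 IoU 0.19; 
-1 -15 IoU 0.12; -1 -10 IoU 0.14; -1 -5 IoU 0.13; -1 0 IoU 0.14; -1 5 IoU 0.15; -1 10 IoU 0.15;
```

Run:
```python
from h import *
s=r.read_state();R=np.array(s["tcp_rot"]);yaw=np.arctan2(R[1,0],R[0,0]);d=np.array([np.cos(yaw),np.sin(yaw),0]);nn=np.array([-d[1],d[0],0]);p=np.array(s["tool_pos"])
out=[]
for n,(x0,y0) in(("side",(270,140)),("scene",(290,110))):
    im=cv2.imread(f"pics/p_{n}.png"); k=5
    big=cv2.resize(im[y0:y0+100,x0:x0+80],None,fx=k,fy=k,interpolation=cv2.INTER_CUBIC)
    for pit,col in((0,(0,255,0)),(-8,(255,0,255))):
        a=np.radians(pit);f=d*np.cos(a)+np.array([0,0,1])*np.sin(a);u=-d*np.sin(a)+np.array([0,0,1])*np.cos(a)
        c=p-.004*u
        P=[c-f*.105+u*.02]+[c+f*.105+nn*g*.032+u*h for g in(1,-1) for h in(.011,-.011)]
        for q in proj(n,P): cv2.circle(big,tuple(((q-(x0,y0)+.5)*k).astype(int)),3,col,1)
    out.append(big)
cv2.imwrite("pics/comp2.png",np.hstack(out))
```

```text
(no output)
```

View pics/comp2.png

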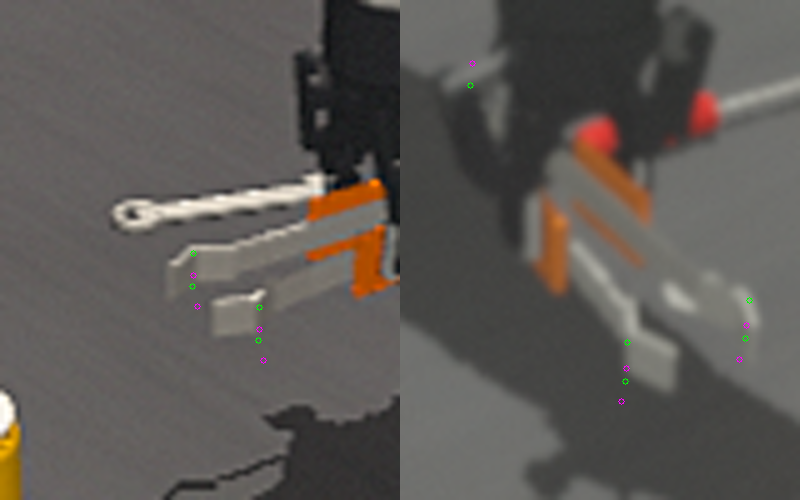

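The side and scene views show the tongs level, with the V corners near the green pitch-0 marks, and the jaws at about 50 mm inner gap. That is enough for the 32 mm cap. I'll turn to yaw −32°, opening slightly.

```bash
python3 -m creep '[[[0,0,0],5],[[0,0,0],7],[[0,0,0],7],[[0,0,0],4.3],[[0,0,0],0]]' 51 40 | sed -n '1p;5,6p'
python3 -c "
from h import *
s=st();to([.5405,-.2264,.135])"
```

```text
t: 14.85
opening: 0.051
gripper_force: 4.5
14.85 q [   6.432   13.599  -17.613   56.764   -1.262 -141.545] p [0.466 0.046 0.139] yaw -32.05 z [ 0.038 -0.018 -0.999] F [ 0.696 -0.469 -1.232] o 51.0 4.532864305583644
shift [207.3 191.8  11.3]
```

```bash
python3 -m creep '[[[10,9.2,0],0],[[21,19.4,0],0],[[23,21,2],0],[[23,21,2],0],[[23,21,2],0],[[23,21,2],0],[[23,21,2],0],[[23,21,2],0],[[21,19.4,0],0],[[16,15,0],0]]' | sed -n '1p;5,6p'
python3 -m creep '[[[0,0,0],0],[[0,0,0],0]]' | sed -n '1p'
cat > cap.py <<'E'
from h import *
s=st();c=r.get_calibration("wrist");im=r.capture("wrist");cv2.imwrite("pics/wc.png",im[:,:,::-1])
m=cv2.inRange(cv2.cvtColor(im,cv2.COLOR_RGB2HSV),(105,120,40),(130,255,255))
k,l,t,ce=cv2.connectedComponentsWithStats(m);i=1+np.argmax(t[1:,4]);print("blob",t[i],ce[i])
S=r.capture("side");cv2.imwrite("pics/sc.png",S[:,:,::-1]);ms=cv2.inRange(cv2.cvtColor(S,cv2.COLOR_RGB2HSV),(105,120,40),(130,255,255));ms[:,:200]=0;ms[:,270:]=0;ms[:160]=0;ms[215:]=0
k,l,t2,ce2=cv2.connectedComponentsWithStats(ms);j=1+np.argmax(t2[1:,4]);print("side blob",t2[j],ce2[j])
print("cap wrist",onz("wrist",ce[i],.052,c),"side",onz("side",ce2[j],.05),"tri",tri(("wrist",ce[i],c),("side",ce2[j])))
R=np.array(s["tcp_rot"]);d=R[:,0]*[1,1,0];print("jaw est",np.array(s["tool_pos"])+.105*d/np.linalg.norm(d))
E
python3 cap.py
```

```text
t: 15.85
opening: 0.0508
gripper_force: 4.5
t: 16.05
16.05 q [ -22.476   25.71    -0.295   61.53    -0.017 -170.372] p [ 0.541 -0.224  0.135] yaw -32.11 z [ 0.04  -0.017 -0.999] F [-0.323  0.256 -2.504] o 51.1 4.532825195492478
blob [ 297   28   49   57 1859] [321.337  55.988]
side blob [228 181   9  13  96] [232.01 187.74]
cap wrist [ 0.631 -0.282  0.052] side [ 0.631 -0.284  0.05 ] tri [ 0.631 -0.282  0.051]
jaw est [ 0.63  -0.28   0.135]
```

The cap is at (0.631, −0.282) and the jaws are directly above it. I'll descend around it.

```bash
python3 -m creep '[[[-1.5,0,12],0],[[0,0,20],0],[[0,0,18],0],[[0,0,14],0],[[0,0,9],0],[[0,0,4],0],[[0,0,0],0],[[0,0,0],0]]' | sed -n '1p;4,6p'
python3 cap.py
```

```text
t: 16.95
ft_force: [0.7, -0.6, -1.1]
opening: 0.0506
gripper_force: 4.5
16.95 q [ -22.324   30.229   -5.439   51.701   -0.026 -170.291] p [ 0.545 -0.224  0.06 ] yaw -32.04 z [ 0.042 -0.018 -0.999] F [ 0.733 -0.601 -1.141] o 50.6 4.53286290379765
blob [ 288    0   81   69 3877] [327.408  32.171]
side blob [227 181  10   7  44] [231.773 184.682]
cap wrist [ 0.627 -0.279  0.052] side [ 0.621 -0.3    0.05 ] tri [ 0.628 -0.281  0.061]
jaw est [ 0.634 -0.279  0.06 ]
```

```bash
python3 -m creep '[[[-1,1.5,2],0],[[0,1.5,2],0],[[0,0,0],0],[[0,0,0],0]]' | sed -n '1,2p;4,6p'
python3 -m creep '[[[0,0,0],0],[[0,0,0],0],[[0,0,0],0],[[0,0,0],0],[[0,0,0],0],[[0,0,0],0]]' 30 45 | sed -n '1,2p;4,6p'
python3 cap.py
```

```text
t: 17.45
tool_pos: [0.5418, -0.2259, 0.0552]
ft_force: [0.2, 0.5, 0.2]
opening: 0.0509
gripper_force: 4.7
t: 18.05
tool_pos: [0.5424, -0.2259, 0.0559]
ft_force: [0.0, 2.5, 5.5]
opening: 0.0371
gripper_force: 44.4
18.05 q [ -22.61    30.355   -5.896   51.091    0.003 -170.572] p [ 0.542 -0.226  0.056] yaw -32.05 z [ 0.043 -0.018 -0.999] F [0.017 2.519 5.535] o 37.1 44.41222786903381
blob [ 274    0   85   68 3976] [316.439  30.858]
side blob [228 182   9   4  20] [231.85 183.35]
cap wrist [ 0.626 -0.277  0.052] side [ 0.616 -0.306  0.05 ] tri [ 0.627 -0.279  0.066]
jaw est [ 0.631 -0.282  0.056]
```

The handle stopped at 37 mm with 44 N, which means the cap is squeezed. I'll lift gently.

```bash
python3 -m creep '[[[0,0,-3],0],[[0,0,-8],0],[[0,0,-15],0],[[0,0,-20],0],[[0,0,-20],0],[[0,0,-20],0],[[0,0,-15],0],[[0,0,-6],0],[[0,0,0],0]]' | sed -n '1,2p;4,6p'
python3 - <<'E'
from h import *
s=st()
for n in("side","wrist","scene"):
    im=r.capture(n);cv2.imwrite(f"pics/L_{n}.png",im[:,:,::-1]);m=cv2.inRange(cv2.cvtColor(im,cv2.COLOR_RGB2HSV),(105,120,40),(130,255,255))
    R=np.array(s["tcp_rot"]);J=np.array(s["tool_pos"])+.105*R[:,0]; pr=proj(n,J)[0]
    if n!="wrist":
        yy,xx=np.mgrid[:400,:640]; m[np.hypot(xx-pr[0],yy-pr[1])>20]=0
    k,l,t,ce=cv2.connectedComponentsWithStats(m);print(n,"pred",pr,[(t[i].tolist(),ce[i]) for i in range(1,k) if t[i,4]>10])
E
```

```text
t: 19.05
tool_pos: [0.5377, -0.2243, 0.1627]
ft_force: [0.3, 0.3, -2.8]
opening: 0.0366
gripper_force: 45.2
19.05 q [ -22.628   23.967    1.332   64.714   -0.028 -170.562] p [ 0.538 -0.224  0.163] yaw -32.08 z [ 0.043 -0.018 -0.999] F [ 0.29   0.289 -2.76 ] o 36.6 45.242348313331604
side pred [230.987 155.215] [([227, 162, 10, 3, 16], array([231.375, 162.75 ]))]
wrist pred [318.17    0.052] [([274, 0, 85, 67, 3900], array([316.484,  30.673]))]
scene pred [233.921 247.187] [([228, 239, 15, 21, 153], array([234.758, 249.503]))]
```

The cap left the brick and stays in the jaws. I'll carry it to the pin: translate first, then turn to yaw about 10°.

```bash
python3 -m creep '[[[-9,-10.5,0],0],[[-18,-21,0],0],[[-26.5,-31,0],0],[[-26.5,-31,0],0],[[-26.5,-31,0],0],[[-26.5,-31,0],0],[[-26.5,-31,0],0],[[-26.5,-31,0],0],[[-26.5,-31,0],0],[[-26.5,-31,0],0],[[-26.5,-31,0],0],[[-18,-21,0],0]]' | sed -n '1,2p;5,6p'
python3 -m creep '[[[-18,-21,0],0],[[-10,-12,0],-4],[[0,0,0],-7],[[0,0,0],-7],[[0,0,0],-7],[[0,0,0],-7],[[0,0,0],-6],[[0,0,0],-4],[[0,0,0],0],[[0,0,0],0]]' | sed -n '1,2p;5,6p'
cat > jaw.py <<'E'
from h import *
s=st();R=np.array(s["tcp_rot"]);d=R[:,0]*[1,1,0];d/=np.linalg.norm(d);p=np.array(s["tool_pos"]);J=p+.105*d+np.array([0,0,-.005])
obs=[]
for n in("side","scene"):
    im=r.capture(n);cv2.imwrite(f"pics/F_{n}.png",im[:,:,::-1]);h=cv2.cvtColor(im,cv2.COLOR_RGB2HSV);m=cv2.inRange(h,(105,110,40),(130,255,255));g=cv2.inRange(h,(18,110,80),(32,255,255))
    yy,xx=np.mgrid[:400,:640]
    for nm,M,X,rad in(("blue",m,J,22),("brass",g,np.array([.5695,.279,.066]),14)):
        pr=proj(n,X)[0];M=M.copy();M[np.hypot(xx-pr[0],yy-pr[1])>rad]=0
        k,l,t,ce=cv2.connectedComponentsWithStats(M);print(n,nm,"pred",pr,[(t[i].tolist(),ce[i]) for i in range(1,k) if t[i,4]>5])
E
python3 jaw.py; python3 -c "
from h import *
to([.5685-.105*.985,.2795-.105*.174,.135])"
```

```text
t: 20.4
tool_pos: [0.4714, 0.2103, 0.1511]
opening: 0.0367
gripper_force: 45.3
t: 21.4
tool_pos: [0.4662, 0.2504, 0.1503]
opening: 0.0372
gripper_force: 45.3
21.4 q [  29.32    19.666   -7.141   61.686   -2.02  -160.598] p [0.466 0.25  0.15 ] yaw 9.92 z [ 0.04  -0.018 -0.999] F [-0.038 -0.178 -1.628] o 37.2 45.343127846717834
side blue pred [381.397 235.068] [([375, 227, 13, 17, 112], array([379.732, 234.536]))]
side brass pred [381.912 261.483] [([377, 258, 10, 10, 82], array([381.695, 262.573]))]
scene blue pred [418.093 138.854] []
scene brass pred [415.523 162.645] [([413, 159, 9, 8, 53], array([416.585, 162.755]))]
shift [ -0.2 -11.4  15.2]
```

```bash
python3 -m creep '[[[0,-4,4],0],[[-0.5,-5,8],0],[[0,-3.5,7],0],[[0,0,3],0],[[0,0,0],0],[[0,0,0],0],[[0,0,0],0]]' | sed -n '1,2p;5,6p'
python3 jaw.py
python3 - <<'E'
from h import *
s=r.read_state();p=np.array(s["tool_pos"]);R=np.array(s["tcp_rot"]);y=np.arctan2(R[1,0],R[0,0])
print("cap at",p[:2]+.105*np.array([np.cos(y),np.sin(y)])-.001*np.array([-np.sin(y),np.cos(y)]),"bottom",p[2]-.0235)
a=cv2.imread("pics/F_side.png")[200:290,335:425];b=cv2.imread("pics/F_scene.png")[105:195,370:460]
w=cv2.resize(r.capture("wrist")[:,:,::-1],(400,250))
t=np.hstack([cv2.resize(v,(400,350),interpolation=cv2.INTER_CUBIC) for v in(a[:79],b[:79])])
cv2.imwrite("pics/final.png",np.vstack([t,np.hstack([w,np.zeros_like(w)])]))
E
```

```text
t: 22.2
tool_pos: [0.4656, 0.262, 0.1287]
opening: 0.0371
gripper_force: 45.3
22.2 q [  30.472   21.298   -8.244   58.899   -2.066 -159.488] p [0.466 0.262 0.129] yaw 9.96 z [ 0.042 -0.017 -0.999] F [ 0.641  0.257 -1.755] o 37.1 45.33529579639435
side blue pred [384.453 243.947] [([378, 236, 13, 16, 111], array([382.712, 243.252]))]
side brass pred [381.912 261.483] [([377, 258, 10, 10, 81], array([381.753, 262.58 ]))]
scene blue pred [419.459 144.314] []
scene brass pred [415.523 162.645] [([413, 159, 9, 8, 53], array([416.66 , 162.642]))]
cap at [0.569 0.279] bottom 0.10531370724410946
```

View pics/final.png

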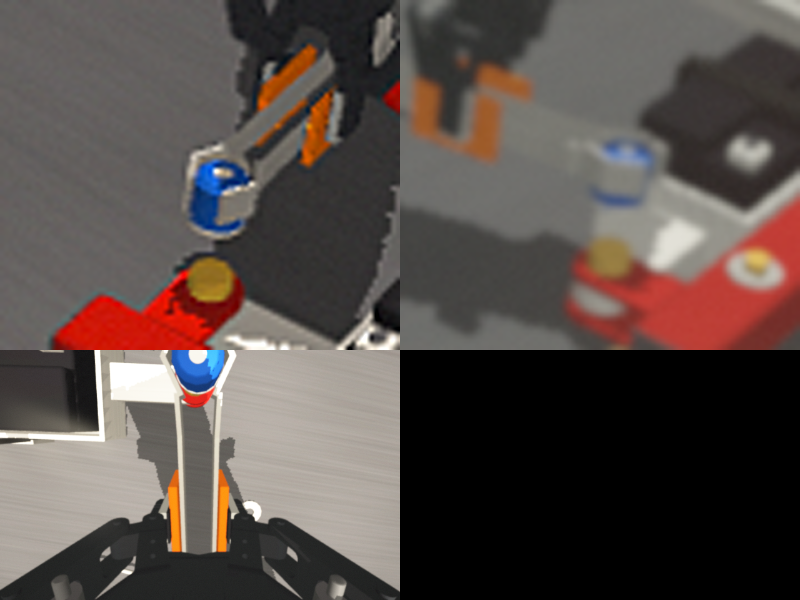

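The final view shows the blue cap upright in the jaws at side crop (220,195), directly above the pin head at (210,280). The head sits down on the fork. Computed: cap at (0.569, 0.279), its underside 37 mm above the head. I'm handing in.

```bash
python3 -c "
from h import *
b=tri(('side',(381.75,262.58)),('scene',(416.66,162.64)));print(b)
print(r.close_job())"
```

```text
[0.572 0.281 0.066]
the job is handed in; nothing more can be done
None
```

The job is handed in at about 22 s on the robot's clock: the pin is pushed fully home, and the blue cap is held in the tongs, upright to within a few degrees, directly above the pin and about 37 mm clear of its head.

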